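# Set a camshaft to its timing angle with a pendulum gauge and hold it

### The job

The camshaft in the bench stand must be held at its timing angle while a colleague tightens the sprocket bolt. With the pendulum angle gauge still standing on the bench, push the red plunger on its top fully down so that the pointer swings free; then lift the gauge by its grey grip block, set its slotted foot fully down over the flat-sided boss of the camshaft, and rock gauge and camshaft over together until the swinging pointer settles on the red mark of the dial. Finish while holding it there: the gripper still grips the gauge, the foot fully seated on the boss, the pointer at rest on the mark; leave the loose parts lying around alone.

Things in the scene. Friction and masses are not known exactly. Their poses are not given: they have to be found in the camera images.
- cam_stand: fixed bench stand: steel plate 215 x 96 x 12 mm with two aluminium bearing pedestals (62 mm wide, up to 116 mm above the bench, inner faces at x = -66 and +66 mm) that carry a short camshaft. Origin: centre of the plate's underside, on the bench. The shaft's axis runs along the stand's x, 85 mm above the bench; the timing sprocket is at its far (+x) end.
- boss_top (a point): centre of the top face of the camshaft's flat-sided boss, a block 60 mm long along the shaft, 36 mm across its two flats, 26 mm high; its top is 13 mm above the shaft's axis. It lies 30 mm from the stand's centre towards -x, between near pedestal and cam lobes. x along the shaft, z out of the top face; turns with the shaft.
- camshaft (a joint): turn of the camshaft, rad: 0 = boss's top face level, growing as the top leans to the left seen from the robot (right-handed about the stand's -x). Range -0.7 to 0.7; starts between -0.15 and 0.05. Slight friction (0.05 N m): stays where left while bare, but the gauge is top-heavy and would fall over with it if let go at a slant.
- gauge_grip (a point): centre of the grey grip block on top of the pendulum angle gauge (loose, 0.5 kg, starts upright on its foot on the bench), 140 mm above the foot's underside. Block: 30 mm wide along y, 24 mm thick along x, from 116 to 160 mm above the underside; below it the round dial housing, 90 mm across, centred 72 mm above the underside. Gauge axes: z up, dial faces -x, roughly towards the robot.
- gauge_seat (a point): middle of the ceiling of the slot in the gauge's foot, gauge axes. Foot 34 mm thick along x, 100 mm wide along y. The slot runs right through along x, open downwards, 38 mm wide (48 mm at its flared mouth), 20 mm deep; this point is 20 mm above the underside, 120 mm below the grip block's centre and 2 mm from it towards -x. Fully seated, it lies on boss_top, z axes parallel.
- plunger_top (a point): top of the red plunger head, 17 mm across, straight above the grip block; 176 mm above the gauge's underside when up, 168 mm when down.
- plunger (a joint): travel of the plunger, m: 0 = up (pointer locked near 12 o'clock), 0.008 = down at its stop (pointer free). Takes about 4 N to push down and stays down.
- pointer (a joint): angle of the black pointer on the dial, rad. Near 0 (12 o'clock) while locked; when free a damped pendulum that always points straight up, so it reads how far the gauge leans to the left (seen with the dial facing you): 0 = upright, and stands that far to the right of 12 o'clock on the dial.
- set_mark (a joint): angle of the red mark on the dial's rim, rad, in the same sense as the pointer; 0.16 to 0.45, i.e. right of 12 o'clock. The pointer is on the mark when both read the same, that is when the gauge leans left by this angle. It stays where it is.
- pointer_tip (a point): tip of the pointer; z axis along the pointer, outwards from the dial centre, 37 mm away.
- mark_tip (a point): the red mark at the dial's rim; z axis outwards from the dial centre, 37 mm away.
- spanner_17: loose steel spanner, 213 mm long, lying on the bench: leave alone
- tray_dish: loose round steel dish with nuts, 107 mm across: leave alone
- tappet_0: loose bucket tappet, 29 mm: leave alone
- tappet_1: loose bucket tappet, 29 mm: leave alone
- valve_0: loose engine valve lying on the bench, 98 mm long: leave alone
- valve_1: loose engine valve lying on the bench, 98 mm long: leave alone
- valve_spring_0: loose valve spring, standing, 24 mm across, 32 mm tall: leave alone
There are look-alikes about, which are no part of the job. Leave any orange or pink look-alike of the part that bears gauge_grip alone.

How it is judged (in metres and radians):
On the way, in this order (a step that is already met when the one before it is completed fails the run):
1. the plunger is pushed down to its stop while the gauge stands on the bench (value of joint plunger above 0.0065 m and height (world z) of gauge_seat below 0.026 m and angle between gauge_seat's own z axis and vertical below 0.2 rad), for 0.1 s.
2. the gauge's foot is fully seated over the boss of the camshaft (z of gauge_seat in the frame of boss_top between -0.003 and 0.003 m and distance between gauge_seat and boss_top below 0.016 m and angle between the z axis of gauge_seat and the z axis of boss_top, either way round below 0.09 rad), for 0.2 s.
At the end, for the whole second after the job is handed in: Plunger down (over 6.5 of 8 mm); the gauge's foot on the boss: slot ceiling within 3 mm of the boss's top face, within 16 mm of its centre, and within 0.09 rad of parallel; pointer within 0.06 rad (3.4 degrees) of the red mark and at rest; the fingers still gripping the gauge with more than 2 N (all of step 2 and value of joint plunger above 0.0065 m and angle between the z axis of pointer_tip and the z axis of mark_tip, either way round below 0.06 rad and velocity of joint pointer between -0.15 and 0.15 rad/s and contact force between the fingers and gauge above 2 N); the arm keeps its last pose, push and grip.
It fails at once if the gauge is dropped or knocked over (angle between gauge_seat's own z axis and vertical above 0.8 rad).
It fails at once if a loose part lying round the work is moved by more than 30 mm (distance of any of spanner_17, tray_dish, tappet_0, tappet_1, valve_0, valve_1, valve_spring_0 from where it was at the start of the episode above 0.03 m).
It also fails if it takes over 51 s, if anything falls off the work surface, if the arm or the gripper's body presses on something with over 40 N, if the wrist force passes 120 N, or if a joint passes its speed limit or range.

### The arm

A 7-joint arm with a two-finger parallel gripper is mounted at the origin on a cart in front of the work surface, level with it; the furniture and walls round the work are solid. World frame = base frame: x ahead of the robot, y to its left, z up, the work surface at z = 0. Lengths are in m, angles in degrees, forces in N, time in s.
With the tool pointing down it reaches from about 0.4 to 0.875 m from the base axis. Payload 19.3 kg.
Tool frame: the origin (TCP) lies at the very end of the fingers, on their centre line; the grasp point (between the pads) lies behind it (arm.tcp_to_grasp is the z of the grasp point in the tool frame, in m); z points along the fingers, y is the line along which they close (so a half turn about z gives the same grasp; the last joint's range is limited). The gripper opens to 85 mm and grips with 20 to 120 N. Pads are 22 mm wide; open, the fingers measure 114 mm over their backs; the gripper's body (76 mm by 85 mm) begins 54 mm behind the grasp point. The pads swing forward as they close: fully open they stand 13 mm farther back than shut.
Start: joints at [66.681, 29.874, -2.08, 91.645, 1.215, 58.505, -6.463], TCP at [0.207, -0.59, 0.231] pointing down, gripper open.
Joint ranges: [-166.77, 166.77], [-17.47, 122.26], [-85.68, 81.53], [9.62, 139.38], [-72.42, 252.41], [9.2, 110.78], [-144.41, 144.41]. Speed limits (degrees/s): [108.29, 108.29, 136.94, 136.94, 172.46, 172.46, 172.46].

### API

Orientations are given as a 3x3 rotation matrix whose columns are the frame's x, y, z axes.
In Python, from station import get_state, optics, job, arm gives the robot as it stands.
- The arm moves only by the tool carry_out, never from a script. Its argument "motion" is a list of rows, each a list of 3 entries, a list of its own where there are three numbers: the turn, a rotation vector about the tool's x, y, z in units of 5 degrees (1.0 is 5 degrees), then the shift along the tool's x, y, z in units of 40 mm (1.0 is 40 mm), then the opening, from -1 (shut) to 1 (fully open). In form: [[[ax, ay, az], [tx, ty, tz], jaw], ...]. A call has 1 to 8 rows; each row is the pose to reach, as a shift and turn from the pose commanded when the call began, along the tool's axes at that moment; what a row does not reach only later rows make up. A row lasts 1/10 s, in which the tool goes at most 50 mm and 8.59 degrees, less where a joint would pass 70% of its speed; a pose out of reach is approached as far as the arm can. A call with a gripper value outside its range is refused whole. The fingers move at their own pace and stop on an object; "grip_force" is the grip in N (left out, the last holds). Time passes only in rows, so rows that repeat a pose let the fingers close. It gives the time, the measured TCP pose, the force, the opening and the grip force at its end, in the units of the state.
- get_state(): the state, without advancing time (a new reading comes with each control period).
- optics.camera(name): name is "side" or "top" or "wrist"; returns the picture (420x560x3 uint8, blue, green, red); there is no depth.
- optics.camera_info(name): a dict with "fx", "fy", "cx", "cy" (pixels), "dist" ([k1, k2, p1, p2, k3] as OpenCV has them; the pictures are not rectified), "pose" (4x4, takes a point from camera to world coordinates). Camera axes: x right, y up, looking along -z (the intrinsics and any distortion apply to the point x, -y, -z); pixel columns grow to the right and rows downward; lengths in m; the calibration is good to about 2 mm. A picture is of the moment at which its call begins: read the wrist's pose just before it. camera_info takes no time and is no camera call; for the wrist camera it gives the pose at the moment of the call.
- job.job_done(): hands the job in; it is judged then, once.
The state is a dict: "time": time; "qpos": joint angles; "dq": joint speeds; "effort": joint torques, N m; "ee_pos": TCP position; "tool_rot": TCP orientation; "ft_force": force on the tool from outside, world axes, zero at the start; "wrist_torque": the same for the moment, N m; "opening": opening from 0.0 (shut) to 1.0 (fully open); "grip_force": force on a finger pad.
Only numpy, scipy, OpenCV 4.12 (cv2) and the standard library are available. Lean on these libraries where they do the work, as an engineer would, in place of code of your own. Each camera call takes 0.05 s, during which the arm holds its last target. There are 200 camera calls.

## Working session

There is one attempt and no reset: what is moved stays moved. The work goes in short steps, Python scripts to look and compute and a tool call to move; the robot and the scene stay as the last step left them, time stands still between calls to the robot, and variables do not carry over. Pictures are saved under pics/ and viewed, at most 12 in all, crops included, and the job is handed in when it is done.

Besides the shell and the picture viewer there is one more tool, called after "Emit:" in YAML: its name, and indented under it one key for each argument. carry_out: Moves the arm, as the interface text tells. Its arguments: {"type":"object","properties":{"motion":{"type":"array"},"grip_force":{"type":"number"}},"required":["motion"]}

```bash
ls; mkdir -p pics
python3 - <<'E'
from station import get_state, optics, job, arm
import cv2, numpy as np
s=get_state(); print(s); print([a for a in dir(arm) if a[0]!='_'], arm.tcp_to_grasp)
for n in ("side","top"):
    im=optics.camera(n); cv2.imwrite(f"pics/{n}0.png",im)
for n in ("side","top","wrist"):
    i=optics.camera_info(n); print(n,{k:np.round(v,4).tolist() for k,v in i.items()})
E
```

```text
pics
{'time': 0.0, 'qpos': array([66.68075187, 29.90901912, -2.08145039, 91.67292735,  1.21263178,
       58.50410097, -6.46333181]), 'dq': array([-0.04400833, -0.03527829,  0.09983359, -0.00982441,  0.09476624,
       -0.10087035, -0.00826761]), 'effort': array([-1.15735758e-03, -9.27108979e+01,  1.97947450e+00, -3.69934237e+01,
        1.78293331e-02,  8.21276248e-03, -4.43189106e-05]), 'ee_pos': array([ 0.2064077 , -0.58958256,  0.23073254]), 'tool_rot': array([[ 9.43829188e-01,  3.30433490e-01, -4.15203182e-04],
       [ 3.30433747e-01, -9.43828618e-01,  1.03859902e-03],
       [-4.86927468e-05, -1.11745721e-03, -9.99999374e-01]]), 'ft_force': array([ 0.04027639, -0.27566938, -0.26084811]), 'wrist_torque': array([ 0.06642608, -0.01835277, -0.00954976]), 'grip_force': 0.0, 'opening': 1.0013787476578675}
['Unreachable', 'tcp_to_grasp'] -0.0187
side {'fx': 468.9687, 'fy': 468.9687, 'cx': 280.4982, 'cy': 209.2483, 'dist': [-0.0011, 0.0, 0.0, 0.0, 0.0], 'pose': [[0.8093, 0.3329, -0.484, -0.53], [-0.5872, 0.437, -0.6813, -1.3364], [-0.0153, 0.8356, 0.5492, 1.2134], [0.0, 0.0, 0.0, 1.0]]}
top {'fx': 539.5372, 'fy': 539.5372, 'cx': 268.1442, 'cy': 206.0399, 'dist': [-0.0749, 0.0, 0.0, 0.0, 0.0], 'pose': [[0.454, 0.8459, -0.2798, -0.1441], [-0.891, 0.4305, -0.1443, -0.2872], [-0.0016, 0.3149, 0.9491, 2.1259], [0.0, 0.0, 0.0, 1.0]]}
wrist {'fx': 301.0289, 'fy': 301.0289, 'cx': 280.1162, 'cy': 209.8221, 'dist': [-0.045, 0.0, 0.0, 0.0, 0.0], 'pose': [[0.3305, 0.9084, 0.2561, 0.2718], [-0.9438, 0.3185, 0.0881, -0.5681], [-0.0015, -0.2709, 0.9626, 0.3741], [0.0, 0.0, 0.0, 1.0]]}
```

View pics/side0.png

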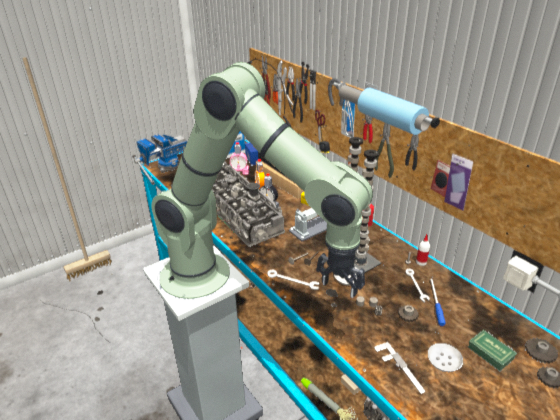

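View pics/top0.png

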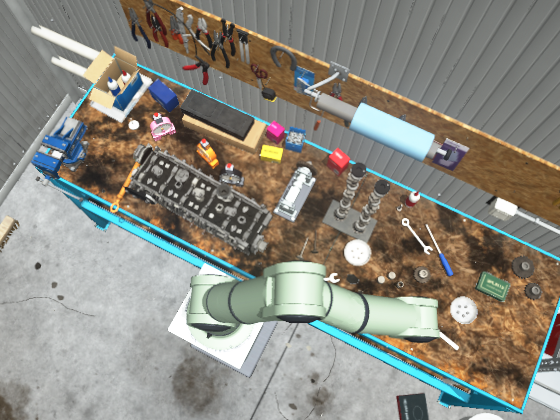

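Run:
```python
import cv2,numpy as np
a=cv2.imread("pics/top0.png")[105:245,135:335]; b=cv2.imread("pics/side0.png")[130:250,200:360]
a=cv2.resize(a,(800,560),interpolation=cv2.INTER_CUBIC); cv2.imwrite("pics/c1.png",a)
cv2.imwrite("pics/c2.png",cv2.resize(b,(800,600),interpolation=cv2.INTER_CUBIC))
```

```text
(no output)
```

View pics/c1.png

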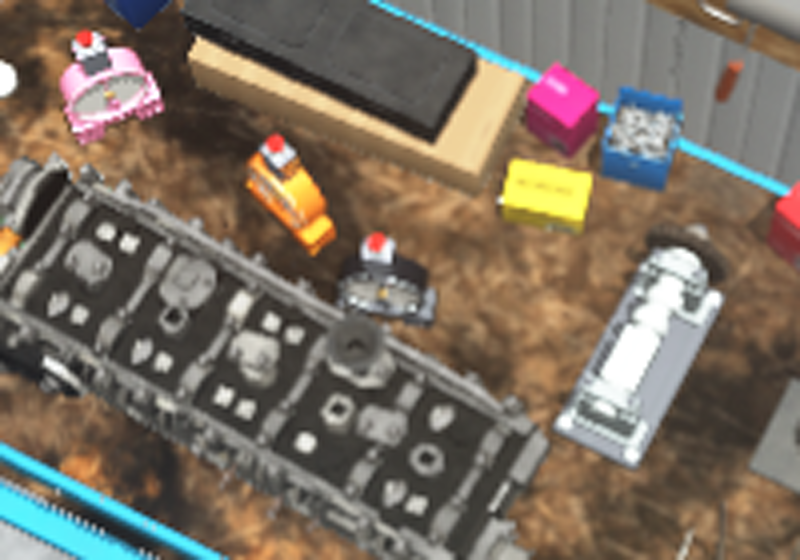

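View pics/c2.png

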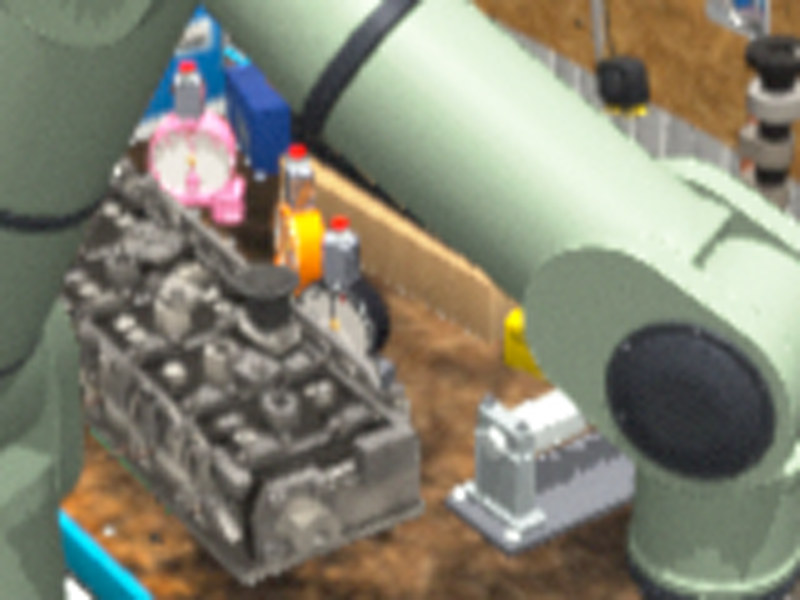

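The three gauge look-alikes in the top picture are pink (157,117), orange (204,142) and black (229,166). The black one is ours, since the pink and orange ones are ruled out, and the enlarged crop confirms it. The stand is the silver plate at about (293,193).

```bash
cat > h.py <<'E'
from station import get_state, optics, job, arm
import cv2, numpy as np
def ray(n,uv,info=None):
    i=info or optics.camera_info(n); K=np.array([[i['fx'],0,i['cx']],[0,i['fy'],i['cy']],[0,0,1.]])
    p=cv2.undistortPoints(np.array([[uv]],float),K,np.array(i['dist'],float))[0,0]
    T=np.array(i['pose']); d=T[:3,:3]@np.array([p[0],-p[1],-1]); return T[:3,3],d/np.linalg.norm(d)
def onz(n,uv,z,info=None):
    o,d=ray(n,uv,info); return o+d*(z-o[2])/d[2]
def tri(r1,r2):
    (o1,d1),(o2,d2)=r1,r2
    t=np.linalg.lstsq(np.c_[d1,-d2],o2-o1,rcond=None)[0]; a,b=o1+d1*t[0],o2+d2*t[1]
    return (a+b)/2,np.linalg.norm(a-b)
def proj(n,P,info=None):
    i=info or optics.camera_info(n); K=np.array([[i['fx'],0,i['cx']],[0,i['fy'],i['cy']],[0,0,1.]])
    T=np.array(i['pose']); p=T[:3,:3].T@(np.array(P)-T[:3,3]); p=p*[1,-1,-1]
    return cv2.projectPoints(p[None],np.zeros(3),np.zeros(3),K,np.array(i['dist'],float))[0][0,0]
def red(im,x0,y0,x1,y1):
    h=cv2.cvtColor(im,cv2.COLOR_BGR2HSV); m=(((h[...,0]<8)|(h[...,0]>172))&(h[...,1]>150)&(h[...,2]>120)).astype(np.uint8)
    k=np.zeros_like(m);k[y0:y1,x0:x1]=1; n,l,s,c=cv2.connectedComponentsWithStats(m*k)
    return sorted([(int(s[j,4]),c[j].round(1).tolist(),s[j,:4].tolist()) for j in range(1,n)],reverse=True)[:4]
E
python3 - <<'E'
from h import *
t=cv2.imread("pics/top0.png");s=cv2.imread("pics/side0.png")
print(rt:=red(t,215,155,245,185),rs:=red(s,255,160,280,190))
print(tri(ray("top",rt[0][1]),ray("side",rs[0][1])),onz("top",rt[0][1],.174))
c=[onz("top",(135+u/4,105+v/4),.012) for u,v in((555,428),(635,465),(722,292))]
print(c,np.linalg.norm(c[1]-c[0]),np.linalg.norm(c[2]-c[1]))
# dial foot ends black gauge
print([onz("top",(135+u/4,105+v/4),.02) for u,v in((345,308),(432,320))])
for w in ((415,420),(545,435)): print(onz("top",(135+w[0]/4,105+w[1]/4),.1))
# head top edge
print(onz("top",(135+300/4,105+290/4),.13),onz("top",(135+545/4,105+430/4),.13))
E
```

```text
[(11, [228.9, 164.4], [228, 163, 3, 4])] [(9, [267.3, 174.1], [266, 173, 4, 3]), (4, [259.0, 160.2], [258, 160, 3, 2])]
(array([0.51252638, 0.22577432, 0.17353629]), np.float64(0.005135086691333922)) [0.5147499  0.22457689 0.174     ]
[array([0.46659785, 0.00199496, 0.012     ]), array([ 0.4682529 , -0.08883355,  0.012     ]), array([ 0.68005553, -0.08674195,  0.012     ])] 0.09084358791904869 0.21181295361850552
[array([0.48221581, 0.25569263, 0.02      ]), array([0.51157894, 0.16839342, 0.02      ])]
[0.38590175 0.11682521 0.1       ]
[ 0.43025563 -0.00453507  0.1       ]
[0.44602989 0.27639308 0.13      ] [ 0.42628873 -0.00641881  0.13      ]
```

Emit:
carry_out:
  motion:
    - [[0,0,0],[0.5,0,-1.2],-1]
    - [[0,0,0],[1.5,-0.5,-2.2],-1]
    - [[0,0,0],[2.5,-1.2,-3.2],-1]
    - [[0,0,0],[3.7,-2,-3.7],-1]
    - [[0,0,0],[4.8,-2.7,-3.7],-1]
    - [[0,0,0],[5.9,-3.4,-3.7],-1]
    - [[0,0,0],[7,-4.1,-3.7],-1]
    - [[0,0,0],[8.1,-4.8,-3.7],-1]

```text
time: 0.9
ee_pos: [0.4244, -0.332, 0.379]
tool_rot: [[0.944, 0.33, 0.0], [0.33, -0.944, -0.0], [0.0, 0.0, -1.0]]
ft_force: [0.7, -1.2, -0.7]
opening: -0.0
grip_force: 0.0
```

Emit:
carry_out:
  motion:
    - [[0,0,0],[0.6,-1.1,0],-1]
    - [[0,0,0],[1.2,-2.2,0],-1]
    - [[0,0,0],[1.7,-3.3,0],-1]
    - [[0,0,0],[2.3,-4.4,0],-1]
    - [[0,0,0],[2.8,-5.5,0],-1]
    - [[0,0,0],[3.3,-6.6,0],-1]
    - [[0,0,0],[3.8,-7.7,0],-1]
    - [[0,0,0],[4.3,-8.8,0],-1]

```text
time: 1.7
ee_pos: [0.4692, 0.0571, 0.3788]
tool_rot: [[0.944, 0.33, 0.0], [0.33, -0.944, -0.0], [0.0, 0.0, -1.0]]
ft_force: [0.7, -0.1, -0.0]
opening: -0.002
grip_force: 0.0
```

Emit:
carry_out:
  motion:
    - [[0,0,0],[0.5,-1,0.3],-1]
    - [[0,0,0],[1,-2,1],-1]
    - [[0,0,0],[1.5,-3.1,1.8],-1]
    - [[0,0,0],[1.5,-3.1,2.5],-1]
    - [[0,0,0],[1.5,-3.1,2.5],-1]
    - [[0,0,0],[1.5,-3.1,2.5],-1]
    - [[0,0,0],[1.5,-3.1,2.5],-1]

```text
time: 2.4
ee_pos: [0.486, 0.1913, 0.2804]
tool_rot: [[0.944, 0.329, 0.002], [0.329, -0.944, 0.0], [0.002, 0.0, -1.0]]
ft_force: [0.8, 0.1, 0.3]
opening: -0.001
grip_force: 0.0
```

Run:
```python
from h import *
i=optics.camera_info("wrist"); im=optics.camera("wrist"); t=optics.camera("top"); cv2.imwrite("pics/w1.png",im); cv2.imwrite("pics/t1.png",t)
s=get_state(); print(s['time'],s['ee_pos'],s['tool_rot'].round(4).tolist())
r=red(im,0,0,560,420); print(r)
for a in r[:2]: print(onz("wrist",a[1],.176,i))
cv2.imwrite("pics/w1b.png",np.hstack([im,cv2.resize(t[140:240,200:320],(0,0),fx=2,fy=2,interpolation=cv2.INTER_CUBIC)[:,:].copy() if 0 else np.zeros((420,1,3),np.uint8)]))
```

```text
2.5 [0.48595401 0.19137492 0.28031697] [[0.9444, 0.3289, 0.0022], [0.3289, -0.9444, 0.0003], [0.0022, 0.0004, -1.0]]
[(391, [95.8, 53.8], [85, 43, 24, 23]), (285, [250.2, 170.9], [241, 162, 19, 19])]
[0.55650682 0.36457322 0.176     ]
[0.50904298 0.22443301 0.176     ]
```

View pics/w1.png

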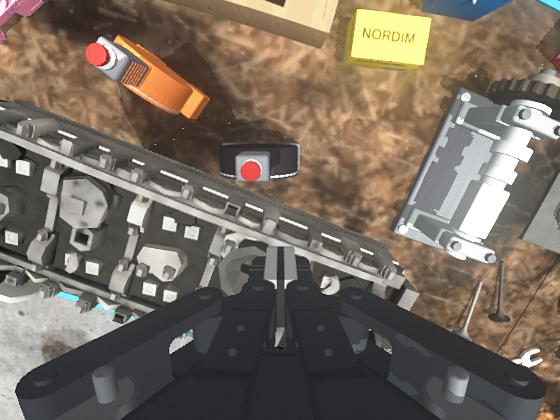

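The wrist view shows the black gauge's plunger at (250,171), with its body nearly square to the tool. The orange look-alike is at (96,54) and the stand is at (450,180). I'm now moving above the plunger.

Emit:
carry_out:
  motion:
    - [[0,0,0],[0.81,-0.59,0.5],-1]
    - [[0,0,0],[0.81,-0.59,1.3],-1]
    - [[0,0,0],[0.81,-0.59,2],-1]
    - [[0,0,0],[0.81,-0.59,2.35],-1]
    - [[0,0,0],[0.81,-0.59,2.35],-1]
    - [[0,0,0],[0.81,-0.59,2.35],-1]

```text
time: 3.1
ee_pos: [0.5087, 0.2251, 0.1862]
tool_rot: [[0.944, 0.33, 0.001], [0.33, -0.944, 0.001], [0.001, -0.0, -1.0]]
ft_force: [0.8, 0.3, -0.4]
opening: -0.005
grip_force: 0.0
```

Run:
```python
from h import *
i=optics.camera_info("wrist"); im=optics.camera("wrist"); cv2.imwrite("pics/w2.png",im)
s=get_state(); print(s['time'],s['ee_pos'],s['ft_force'])
r=red(im,100,100,460,420); print(r)
for a in r[:2]: print(onz("wrist",a[1],.176,i))
print(proj("wrist",s['ee_pos'],i))
cv2.imwrite("pics/w2c.png",cv2.resize(im[120:400,100:460],(720,560)))
```

```text
3.15 [0.50878581 0.22524613 0.18641123] [ 0.6433736  -0.20920046 -1.12655601]
[(119, [279.6, 242.9], [268, 239, 24, 8]), (2, [265.0, 253.5], [265, 253, 1, 2])]
[0.51535212 0.22668941 0.176     ]
[0.50675051 0.23223636 0.176     ]
[278.01562291 262.36820636]
```

View pics/w2c.png

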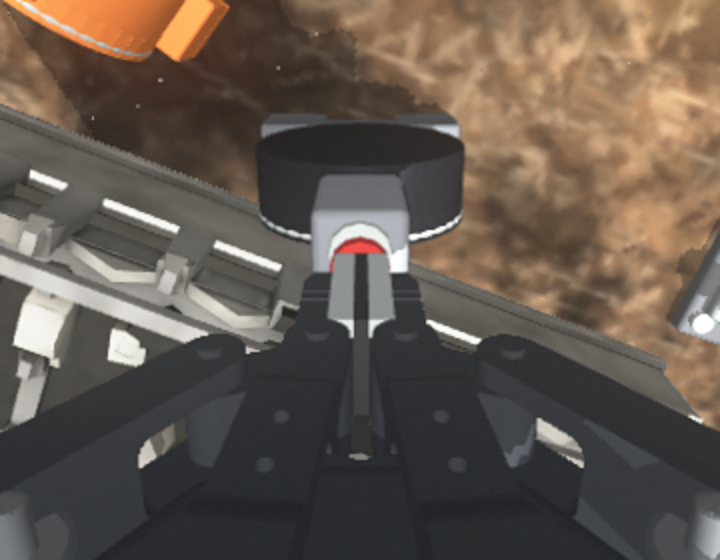

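The fingers stand over the red plunger, its far rim showing at about (280,243) and laterally centred. I'm pressing it now.

Emit:
carry_out:
  motion:
    - [[0,0,0],[0,0,0.2],-1]
    - [[0,0,0],[0,0,0.3],-1]
    - [[0,0,0],[0,0,0.38],-1]
    - [[0,0,0],[0,0,0.44],-1]
    - [[0,0,0],[0,0,0.48],-1]
    - [[0,0,0],[0,0,0.48],-1]
    - [[0,0,0],[0,0,0.48],-1]

```text
time: 3.85
ee_pos: [0.5096, 0.2257, 0.1678]
tool_rot: [[0.944, 0.33, 0.004], [0.33, -0.944, 0.001], [0.004, 0.0, -1.0]]
ft_force: [-1.4, -3.7, 33.3]
opening: -0.001
grip_force: 16.7
```

Emit:
carry_out:
  motion:
    - [[0,0,0],[0,0,-0.5],-1]
    - [[0,0,0],[0,0,-1],0.6]
    - [[0,0,0],[0,0,-1],1]
    - [[0,0,0],[0,0,-1],1]
    - [[0,0,0],[0,0,-1],1]
    - [[0,0,0],[0,0,-1],1]
    - [[0,0,0],[0,0,-1],1]

```text
time: 4.55
ee_pos: [0.5078, 0.225, 0.2051]
tool_rot: [[0.944, 0.33, -0.001], [0.33, -0.944, -0.0], [-0.001, -0.0, -1.0]]
ft_force: [-0.3, -0.3, 0.6]
opening: 0.991
grip_force: 0.0
```

Run:
```python
from h import *
i=optics.camera_info("wrist"); im=optics.camera("wrist"); cv2.imwrite("pics/w3.png",im)
s=get_state(); print(s['time'],s['ee_pos'],s['opening'])
r=red(im,150,150,420,420); print(r)
for a in r[:2]: print(onz("wrist",a[1],.168,i))
```

```text
4.6 [0.50786347 0.2250607  0.20518012] 0.9994908633996218
[(215, [280.0, 229.6], [268, 223, 25, 23]), (5, [280.0, 247.0], [278, 247, 5, 1])]
[0.512819   0.22582401 0.168     ]
[0.50159038 0.22189287 0.168     ]
```

Emit:
carry_out:
  motion:
    - [[0,0,0],[0.05,0,0.7],1]
    - [[0,0,0],[0.05,0,1.4],1]
    - [[0,0,0],[0.05,0,1.9],1]
    - [[0,0,0],[0.05,0,2.05],1]
    - [[0,0,0],[0.05,0,2.05],1]

```text
time: 5.1
ee_pos: [0.5096, 0.2258, 0.1232]
tool_rot: [[0.944, 0.331, -0.001], [0.331, -0.944, -0.0], [-0.001, -0.0, -1.0]]
ft_force: [-0.5, 0.1, 1.0]
opening: 0.999
grip_force: 0.0
```

Emit:
carry_out:
  motion:
    - [[0,0,0],[0,0,0],-1]
    - [[0,0,0],[0,0,0],-1]
    - [[0,0,0],[0,0,0],-1]
    - [[0,0,0],[0,0,0],-1]
    - [[0,0,0],[0,0,0],-1]
    - [[0,0,0],[0,0,0],-1]
    - [[0,0,0],[0,0,0],-1]
  grip_force: 80

```text
time: 5.8
ee_pos: [0.5102, 0.226, 0.1243]
tool_rot: [[0.944, 0.33, 0.001], [0.33, -0.944, 0.0], [0.001, -0.0, -1.0]]
ft_force: [-0.4, -0.5, 7.8]
opening: 0.34
grip_force: 79.6
```

Emit:
carry_out:
  motion:
    - [[0,0,0],[0,0,-0.6],-1]
    - [[0,0,0],[0,0,-1.5],-1]
    - [[0,0,0],[0,0,-2.5],-1]
    - [[0,0,0],[0,0,-3.4],-1]
    - [[0,0,0],[0,0,-4.1],-1]
    - [[0,0,0],[-0.3,0.6,-4.1],-1]
    - [[0,0,0],[-0.8,1.4,-4.1],-1]
    - [[0,0,0],[-1.3,2.3,-4.1],-1]

```text
time: 6.6
ee_pos: [0.4904, 0.121, 0.2875]
tool_rot: [[0.943, 0.332, -0.0], [0.332, -0.943, 0.0], [-0.0, -0.0, -1.0]]
ft_force: [1.3, -0.4, -5.2]
opening: 0.341
grip_force: 80.8
```

Emit:
carry_out:
  motion:
    - [[0,0,0.6],[-0.5,0.9,0],-1]
    - [[0,0,1.4],[-1,1.8,0],-1]
    - [[0,0,2.2],[-1.5,2.6,0],-1]
    - [[0,0,3],[-1.9,3.2,0],-1]
    - [[0,0,3.76],[-2.1,3.6,0],-1]
    - [[0,0,3.76],[-2.1,3.6,0],-1]
    - [[0,0,3.76],[-2.1,3.6,0],-1]

```text
time: 7.3
ee_pos: [0.4597, -0.0414, 0.2876]
tool_rot: [[1.0, 0.009, 0.0], [0.009, -1.0, 0.0], [0.0, -0.0, -1.0]]
ft_force: [0.8, 1.2, -5.8]
opening: 0.337
grip_force: 81.0
```

Run:
```python
from h import *
i=optics.camera_info("wrist"); im=optics.camera("wrist"); cv2.imwrite("pics/w4.png",im)
import json; json.dump({k:np.array(v).tolist() for k,v in i.items()},open("w4.json","w"))
t=optics.camera("top"); cv2.imwrite("pics/t4.png",t)
s=get_state(); print(s['time'],s['ee_pos'],s['tool_rot'].round(3).tolist())
cv2.imwrite("pics/w4c.png",cv2.resize(im[:,:],(800,600),interpolation=cv2.INTER_CUBIC))
```

```text
7.4 [ 0.4597406  -0.04082515  0.28754795] [[1.0, 0.011, -0.0], [0.011, -1.0, 0.0], [-0.0, -0.0, -1.0]]
```

View pics/w4c.png

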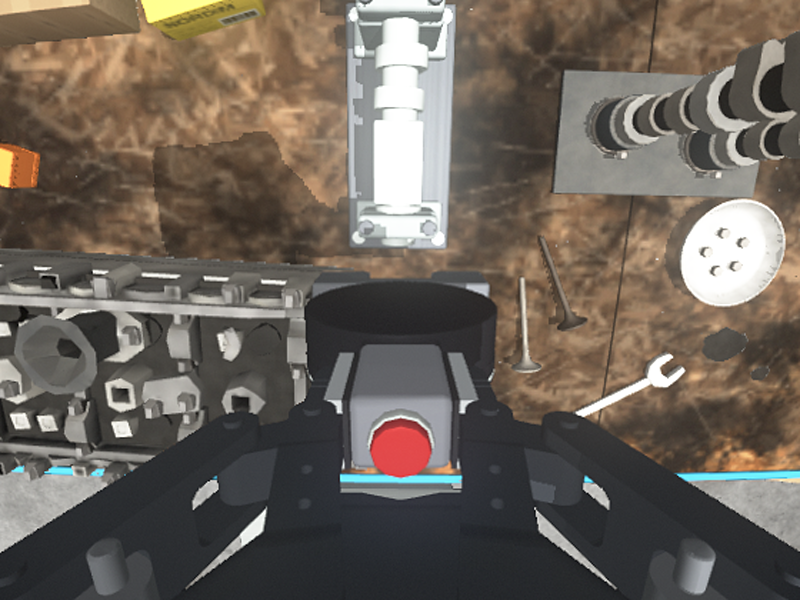

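The wrist view shows the boss at about (372-423, 122-207) in the enlarged picture, with the stand's shaft straight ahead and the loose parts well clear to the right.

Run:
```python
from h import *
import json
i=json.load(open("w4.json")); im=cv2.imread("pics/w4.png")
g=cv2.cvtColor(im,cv2.COLOR_BGR2GRAY)
for r in (95,105,115,125,135): print(r,g[r,250:310].tolist())
for c in (270,280,290): print(c,g[70:160,c].tolist())
f=.7
for u,v in ((372,122),(423,122),(372,207),(423,207)): print('boss',onz("wrist",(u*f,v*f),.098,i).round(4))
for u,v in ((349,247),(447,246),(350,8),(455,5)): print('plate',onz("wrist",(u*f,v*f),.012,i).round(4))
```

```text
95 [144, 148, 151, 151, 151, 153, 154, 154, 155, 152, 150, 187, 255, 255, 255, 255, 255, 255, 255, 255, 255, 255, 255, 255, 255, 255, 255, 255, 255, 255, 255, 255, 255, 255, 255, 255, 255, 255, 255, 255, 255, 255, 255, 255, 255, 255, 204, 210, 213, 216, 215, 212, 213, 212, 209, 204, 206, 212, 215, 218]
105 [145, 149, 150, 150, 152, 153, 154, 153, 153, 154, 149, 187, 255, 255, 255, 255, 255, 255, 255, 255, 255, 255, 255, 255, 255, 255, 255, 255, 255, 255, 255, 255, 255, 255, 255, 255, 255, 255, 255, 255, 255, 255, 255, 255, 255, 255, 200, 210, 215, 218, 216, 213, 215, 213, 209, 207, 209, 214, 218, 217]
115 [144, 146, 148, 148, 150, 152, 153, 153, 152, 153, 149, 187, 255, 255, 255, 255, 255, 255, 255, 255, 255, 255, 255, 255, 255, 255, 255, 255, 255, 255, 255, 255, 255, 255, 255, 255, 255, 255, 255, 255, 255, 255, 255, 255, 255, 250, 212, 212, 216, 218, 215, 216, 216, 212, 208, 207, 212, 216, 219, 215]
125 [143, 145, 146, 148, 148, 150, 153, 150, 151, 151, 146, 173, 252, 255, 255, 255, 255, 255, 255, 255, 255, 255, 255, 255, 255, 255, 255, 255, 255, 255, 255, 255, 255, 255, 255, 255, 2
[... 1334 characters left out ...]
290 [254, 254, 254, 255, 255, 248, 158, 222, 249, 247, 246, 245, 244, 244, 242, 255, 255, 255, 255, 255, 255, 255, 255, 255, 255, 255, 255, 255, 255, 255, 255, 255, 255, 255, 255, 255, 255, 255, 255, 255, 255, 255, 255, 255, 255, 255, 255, 255, 255, 255, 255, 255, 255, 255, 255, 255, 255, 255, 255, 255, 255, 255, 255, 255, 255, 255, 255, 255, 255, 255, 255, 255, 255, 189, 207, 252, 255, 255, 229, 144, 151, 220, 243, 250, 253, 254, 253, 253, 253, 253]
boss [ 0.5689 -0.0207  0.098 ]
boss [ 0.5692 -0.0577  0.098 ]
boss [ 0.5081 -0.0203  0.098 ]
boss [ 0.5085 -0.0591  0.098 ]
plate [0.4641 0.0081 0.012 ]
plate [ 0.466  -0.0878  0.012 ]
plate [0.6729 0.0033 0.012 ]
plate [ 0.6761 -0.0875  0.012 ]
```

Emit:
carry_out:
  motion:
    - [[0,0,-0.08],[0.7,-0.02,0],-1]
    - [[0,0,-0.08],[1.5,-0.02,0],-1]
    - [[0,0,-0.08],[2.05,-0.02,0.3],-1]
    - [[0,0,-0.08],[2.05,-0.02,0.94],-1]
    - [[0,0,-0.08],[2.05,-0.02,0.94],-1]
    - [[0,0,-0.08],[2.05,-0.02,0.94],-1]

```text
time: 8.0
ee_pos: [0.5413, -0.0396, 0.2502]
tool_rot: [[1.0, 0.017, -0.001], [0.017, -1.0, 0.0], [-0.001, -0.0, -1.0]]
ft_force: [0.2, 0.0, -4.3]
opening: 0.335
grip_force: 80.8
```

Run:
```python
from h import *
import json
i=json.load(open("w4.json")); im=cv2.imread("pics/w4.png")
r=red(im,200,250,380,360); print(r[0], onz("wrist",r[0][1],.331,i), "tcp .4597 -.0411")
s=get_state(); print(s['time'],s['ee_pos'],s['tool_rot'].round(3).tolist(),s['ft_force'])
im=optics.camera("wrist"); cv2.imwrite("pics/w5.png",im)
a=optics.camera("side"); t=optics.camera("top"); cv2.imwrite("pics/s5.png",a); cv2.imwrite("pics/t5.png",t)
u,v=proj("side",[.54,-.04,.12]).astype(int); p,q=proj("top",[.54,-.04,.12]).astype(int); print(u,v,p,q)
A=cv2.resize(a[v-50:v+50,u-40:u+40],(400,500),interpolation=cv2.INTER_CUBIC); B=cv2.resize(t[q-50:q+50,p-40:p+40],(400,500),interpolation=cv2.INTER_CUBIC)
cv2.imwrite("pics/c5.png",np.hstack([A,B]))
```

```text
(1347, [280.0, 313.3], [259, 293, 43, 41]) [ 0.45940649 -0.04233825  0.331     ] tcp .4597 -.0411
8.0 [ 0.54130971 -0.03964861  0.25022669] [[1.0, 0.017, -0.001], [0.017, -1.0, 0.0], [-0.001, -0.0, -1.0]] [ 0.17358138  0.03848111 -4.31621826]
308 207 291 192
```

View pics/c5.png

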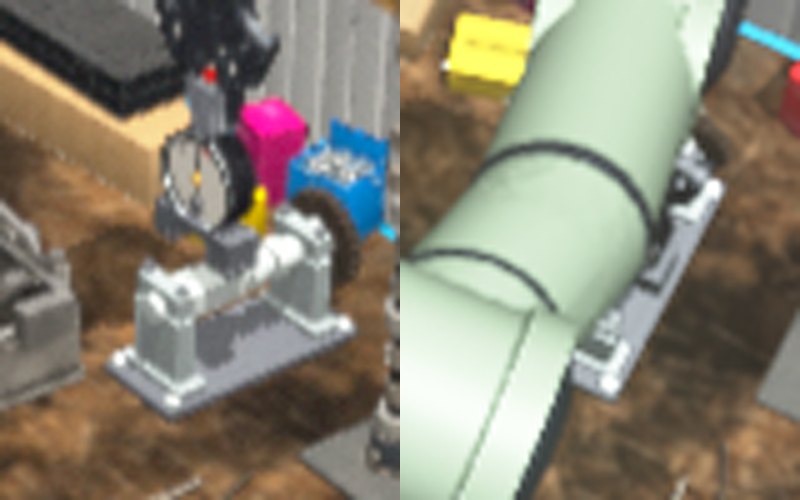

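The left (side) crop shows the gauge hanging over the boss at about (230,255), with the red mark right of 12 o'clock. I'm lowering it carefully.

Emit:
carry_out:
  motion:
    - [[0,0,0],[0,-0.03,0.3],-1]
    - [[0,0,0],[0,-0.03,0.5],-1]
    - [[0,0,0],[0,-0.03,0.65],-1]
    - [[0,0,0],[0,-0.03,0.75],-1]
    - [[0,0,0],[0,-0.03,0.82],-1]
    - [[0,0,0],[0,-0.03,0.88],-1]

```text
time: 8.75
ee_pos: [0.5415, -0.0392, 0.2146]
tool_rot: [[1.0, 0.016, -0.0], [0.016, -1.0, 0.0], [-0.0, -0.0, -1.0]]
ft_force: [0.4, -0.1, -5.4]
opening: 0.339
grip_force: 81.1
```

Emit:
carry_out:
  motion:
    - [[0,0,0],[0,0,0.07],-1]
    - [[0,0,0],[0,0,0.14],-1]
    - [[0,0,0],[0,0,0.2],-1]
    - [[0,0,0],[0,0,0.25],-1]
    - [[0,0,0],[0,0,0.25],-1]

```text
time: 9.25
ee_pos: [0.5414, -0.0392, 0.2046]
tool_rot: [[1.0, 0.016, -0.0], [0.016, -1.0, 0.0], [-0.0, -0.0, -1.0]]
ft_force: [0.5, 0.2, -5.7]
opening: 0.337
grip_force: 81.1
```

Emit:
carry_out:
  motion:
    - [[0,0,0],[0,0,0.03],-1]
    - [[0,0,0],[0,0,0.06],-1]
    - [[0,0,0],[0,0,0.09],-1]
    - [[0,0,0],[0,0,0.1],-1]
    - [[0,0,0],[0,0,0.1],-1]

```text
time: 9.75
ee_pos: [0.5421, -0.0395, 0.2024]
tool_rot: [[1.0, 0.015, 0.002], [0.015, -1.0, -0.001], [0.002, 0.001, -1.0]]
ft_force: [-6.7, -1.3, 20.9]
opening: 0.339
grip_force: 84.9
```

```bash
cat > dial.py <<'E'
from h import *
def dial(im,name="side",roll=0.,tcp=None,R=None,d=.015,verbose=True):
    # gauge axes in world from the tool: gx=tool x, gz=-tool z
    gx,gy,gz=R[:,0],-R[:,1],-R[:,2]
    c0=tcp+gz*(.072-.1243)-.0016*gx
    f=im.astype(float); red_=np.clip(f[...,2]-np.maximum(f[...,1],f[...,0]),0,None); red_[red_<25]=0
    return gx,gy,gz,c0,red_
def inplane(uv,gx,gy,gz,c,name="side"):
    o,r=ray(name,uv); P=o+r*(gx@(c-o))/(gx@r); q=P-c; return gy@q,gz@q
E
python3 - <<'E'
from dial import *
s=get_state(); tcp,R=s['ee_pos'],s['tool_rot']
im=np.mean([optics.camera("side").astype(float) for _ in range(4)],0).astype(np.uint8); cv2.imwrite("pics/s6.png",im)
gx,gy,gz,c0,rd=dial(im,tcp=tcp,R=R)
for d in (.01,.015,.02,.025): print(d,proj("side",c0-gx*d))
u,v=proj("side",c0-gx*.015).astype(int)
# white dial
h=cv2.cvtColor(im,cv2.COLOR_BGR2HSV); m=((h[...,1]<60)&(h[...,2]>140)).astype(np.uint8); k=np.zeros_like(m); k[v-16:v+17,u-15:u+16]=1
n,l,st,ce=cv2.connectedComponentsWithStats(m*k); print([(st[j].tolist(),ce[j].round(1).tolist()) for j in range(1,n) if st[j,4]>10])
ys,xs=np.nonzero(rd[v-40:v+20,u-20:u+25]); print([(int(x+u-20),int(y+v-40),int(rd[y+v-40,x+u-20])) for y,x in zip(ys,xs)])
cv2.imwrite("pics/c6.png",cv2.resize(im[v-32:v+28,u-30:u+30],(600,600),interpolation=cv2.INTER_CUBIC)); print(u,v,s['time'])
E
```

```text
0.01 [307.2883719  201.82870419]
0.015 [306.37322009 202.22381258]
0.02 [305.45578311 202.61990753]
0.025 [304.53605244 203.01699272]
[([301, 195, 6, 15, 59], [303.8, 201.3]), ([307, 194, 6, 18, 59], [309.5, 204.1]), ([312, 204, 10, 13, 57], [318.3, 210.8]), ([295, 210, 14, 9, 94], [301.4, 214.6])]
[(323, 176, 49), (324, 176, 26), (286, 177, 26), (322, 177, 37), (323, 177, 93), (324, 177, 86), (325, 177, 43), (286, 178, 40), (287, 178, 34), (299, 178, 32), (300, 178, 37), (301, 178, 39), (302, 178, 34), (303, 178, 33), (322, 178, 59), (323, 178, 79), (324, 178, 83), (325, 178, 92), (326, 178, 55), (286, 179, 36), (287, 179, 36), (288, 179, 40), (289, 179, 26), (297, 179, 32), (298, 179, 41), (299, 179, 35), (300, 179, 32), (301, 179, 33), (302, 179, 35), (303, 179, 39), (309, 179, 29), (321, 179, 29), (322, 179, 81), (323, 179, 68), (324, 179, 74), (325, 179, 86), (326, 179, 94), (327, 179, 52), (286, 180, 43), (287, 180, 41), (288, 180, 38), (289, 180, 42), (290, 180, 34), (294, 180, 33), (295, 180, 38), (296, 180, 41), (297, 180, 36), (298, 180, 33), (299, 180, 31), (300, 180, 31),
[... 9671 characters left out ...]
(299, 204, 25), (286, 205, 33), (287, 205, 26), (288, 207, 25), (290, 207, 25), (287, 208, 26), (288, 208, 26), (289, 208, 26), (290, 208, 25), (291, 208, 25), (292, 208, 27), (293, 208, 26), (294, 208, 25), (295, 208, 25), (288, 209, 25), (290, 209, 25), (292, 209, 25), (293, 209, 26), (294, 209, 26), (287, 210, 25), (292, 210, 25), (293, 210, 25), (294, 210, 26), (293, 211, 25), (294, 211, 25), (293, 212, 26), (289, 214, 25), (291, 214, 26), (291, 215, 25), (292, 215, 25), (293, 215, 25), (293, 218, 28), (293, 219, 25), (290, 220, 25), (291, 220, 25), (292, 220, 27), (293, 220, 25), (288, 221, 25), (289, 221, 26), (290, 221, 26), (291, 221, 29), (292, 221, 28), (293, 221, 29)]
306 202 9.75
```

View pics/c6.png

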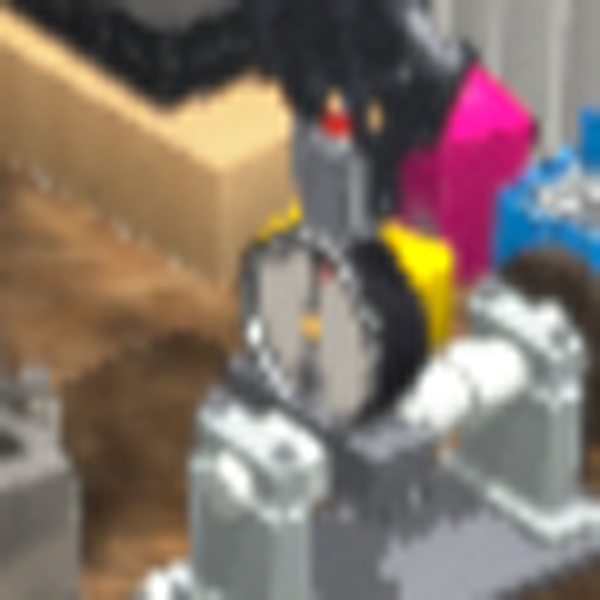

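The side view shows the foot seated on the boss, with the dial hub at about (307,202.5) and the red mark at about (308.5,197). I'll convert these to an angle at sub-pixel level.

```bash
cat >> dial.py <<'E'
def cen(rd,x,y,r):
    w=rd[y-r:y+r+1,x-r:x+r+1]; w=np.clip(w-np.median(w)-4,0,None); Y,X=np.mgrid[y-r:y+r+1,x-r:x+r+1]
    return np.array([(w*X).sum(),(w*Y).sum()])/w.sum(), w.sum()
def measure(im,tcp,R,d=.012,th=None,lean=0.,show=True):
    gx,gy,gz=R[:,0],-R[:,1],-R[:,2]; c=tcp+gz*(.072-.1243)-.0016*gx-gx*d
    f=im.astype(float); rd=f[...,2]-f[...,1]*.5-f[...,0]*.5
    hub0=proj("side",c); h,hw=cen(rd,*np.rint(hub0).astype(int),2)
    out=[]
    for a0 in ([th] if th else [.2,.3,.4]):
        e=proj("side",c+.034*(-gy*np.sin(a0)+gz*np.cos(a0)))+h-hub0
        m,mw=cen(f[...,2]-f[...,1],*np.rint(e).astype(int),2)
        a=inplane(h,gx,gy,gz,c); b=inplane(m,gx,gy,gz,c); q=np.array(b)-a
        out.append((a0,m.round(2).tolist(),round(float(mw)),'ang',round(float(np.arctan2(-q[0],q[1])),3),'rad',round(float(np.hypot(*q)),4)))
    print('hub',hub0.round(2),h.round(2),round(float(hw)));[print(o) for o in out]
E
python3 - <<'E'
from dial import *
im=cv2.imread("pics/s6.png"); s=get_state(); print(s['ft_force'])
measure(im,s['ee_pos'],s['tool_rot'])
R5=np.array([[1,.017,0],[.017,-1,0],[0,0,-1.]])
measure(cv2.imread("pics/s5.png"),np.array([.5413,-.0396,.2502]),R5)
print(im[193:206,303:313,2].tolist()); print((im[193:206,303:313,2].astype(int)-im[193:206,303:313,1]).tolist())
E
```

```text
[-6.25329272 -1.38657929 20.70451229]
hub [306.91 201.99] [306.6  202.14] 232
(0.2, [308.21, 196.94], 97, 'ang', 0.311, 'rad', 0.0322)
(0.3, [308.19, 196.93], 83, 'ang', 0.309, 'rad', 0.0322)
(0.4, [308.21, 196.94], 97, 'ang', 0.311, 'rad', 0.0322)
hub [306.95 192.37] [306.87 192.27] 263
(0.2, [308.67, 187.09], 91, 'ang', 0.347, 'rad', 0.032)
(0.3, [308.68, 187.13], 93, 'ang', 0.351, 'rad', 0.0319)
(0.4, [308.68, 187.13], 93, 'ang', 0.351, 'rad', 0.0319)
[[129, 106, 105, 154, 128, 135, 107, 109, 102, 106], [120, 102, 105, 114, 112, 151, 130, 113, 71, 53], [120, 112, 150, 146, 77, 93, 150, 98, 56, 43], [154, 156, 176, 171, 100, 107, 113, 141, 75, 47], [178, 181, 182, 177, 122, 157, 144, 177, 107, 59], [182, 182, 181, 175, 126, 172, 173, 133, 126, 69], [183, 183, 180, 165, 125, 175, 179, 153, 125, 71], [181, 180, 179, 149, 126, 177, 181, 174, 123, 101], [181, 183, 181, 176, 170, 182, 181, 178, 142, 136], [179, 182, 186, 212, 222, 188, 181, 181, 170, 106], [175, 181, 180, 176, 195, 184, 183, 182, 175, 115], [162, 181, 179, 146, 139, 177, 181, 181, 177, 128], [133, 174, 169, 137, 140, 178, 181, 183, 178, 153]]
[[15, 6, 0, -3, -2, -4, -2, -1, -3, -2], [3, 3, 3, 3, -2, -5, -3, 0, 0, 0], [3, 3, 6, 4, 1, 1, -3, 0, 1, 1], [6, 6, 5, 6, 7, 27, 13, 0, 0, 0], [5, 7, 7, 6, 11, 44, 24, -1, 0, 0], [6, 6, 6, 6, 8, 24, 10, 3, 0, 2], [6, 6, 5, 4, 4, 7, 7, 4, 2, 3], [6, 6, 6, 6, 6, 7, 6, 6, 3, -2], [7, 6, 7, 20, 23, 9, 6, 6, 5, -4], [7, 6, 10, 36, 40, 10, 5, 6, 5, 2], [5, 6, 7, 23, 37, 10, 7, 6, 6, 3], [4, 7, 8, 6, 10, 6, 6, 5, 6, 3], [1, 7, 6, 4, 2, 7, 7, 7, 4, 3]]
```

Emit:
carry_out:
  motion:
    - [[-0.573,0,0],[0,-0.145,0.004],-1]
    - [[-1.146,0,0],[0,-0.289,0.014],-1]
    - [[-1.719,0,0],[0,-0.432,0.032],-1]
    - [[-2.292,0,0],[0,-0.575,0.058],-1]
    - [[-2.292,0,0],[0,-0.575,0.058],-1]
    - [[-2.292,0,0],[0,-0.575,0.058],-1]

```text
time: 10.55
ee_pos: [0.5419, -0.0153, 0.1999]
tool_rot: [[1.0, 0.016, 0.005], [0.017, -0.98, -0.199], [0.002, 0.199, -0.98]]
ft_force: [-4.9, 3.3, 17.7]
opening: 0.342
grip_force: 84.3
```

Run:
```python
from dial import *
im=np.mean([optics.camera("side").astype(float) for _ in range(4)],0); cv2.imwrite("pics/s7.png",im)
s=get_state(); print(s['time'],s['ft_force'],np.arctan2(-s['tool_rot'][2,1],-s['tool_rot'][2,2]))
measure(im,s['ee_pos'],s['tool_rot'],th=.33); measure(im,s['ee_pos'],s['tool_rot'],d=.009,th=.33)
```

```text
10.75 [-4.00881836  4.01444758 17.63704537] -0.19950678255094226
hub [304.9  200.89] [304.67 201.07] 255
(0.33, [305.34, 194.79], 64, 'ang', 0.315, 'rad', 0.0334)
hub [305.44 200.65] [304.67 201.07] 255
(0.33, [305.34, 194.79], 64, 'ang', 0.315, 'rad', 0.0335)[ WARN:0@2.411] global loadsave.cpp:1063 imwrite_ Unsupported depth image for selected encoder is fallbacked to CV_8U.
```

Emit:
carry_out:
  motion:
    - [[-0.344,0,0],[0,-0.087,0.001],-1]
    - [[-0.688,0,0],[0,-0.174,0.005],-1]
    - [[-1.03,0,0],[0,-0.26,0.012],-1]
    - [[-1.375,0,0],[0,-0.346,0.021],-1]
    - [[-1.375,0,0],[0,-0.346,0.021],-1]
    - [[-1.375,0,0],[0,-0.346,0.021],-1]
    - [[-1.375,0,0],[0,-0.346,0.021],-1]
    - [[-1.375,0,0],[0,-0.346,0.021],-1]

```text
time: 11.55
ee_pos: [0.5417, -0.0019, 0.1963]
tool_rot: [[1.0, 0.015, 0.007], [0.016, -0.949, -0.314], [0.002, 0.314, -0.949]]
ft_force: [-4.5, 5.6, 16.8]
opening: 0.339
grip_force: 84.2
```

Run:
```python
from dial import *
ims=[optics.camera("side").astype(float) for _ in range(10)]; im=np.mean(ims,0).astype(np.uint8); cv2.imwrite("pics/s8.png",im)
s=get_state(); print(s['time'],s['ee_pos'],s['ft_force'],np.arctan2(-s['tool_rot'][2,1],-s['tool_rot'][2,2]))
print(np.abs(ims[0]-ims[-1])[185:210,295:320].max())
measure(im,s['ee_pos'],s['tool_rot'],th=.33)
cv2.imwrite("pics/c8.png",cv2.resize(im[182:218,286:322],(600,600),interpolation=cv2.INTER_CUBIC))
```

```text
12.05 [ 0.54169641 -0.0018324   0.19624837] [-4.45009203  5.9362237  16.13068375] -0.3191055017029963
17.0
hub [303.76 200.56] [303.63 200.85] 233
(0.33, [303.51, 194.02], 49, 'ang', 0.279, 'rad', 0.0335)
```

View pics/c8.png

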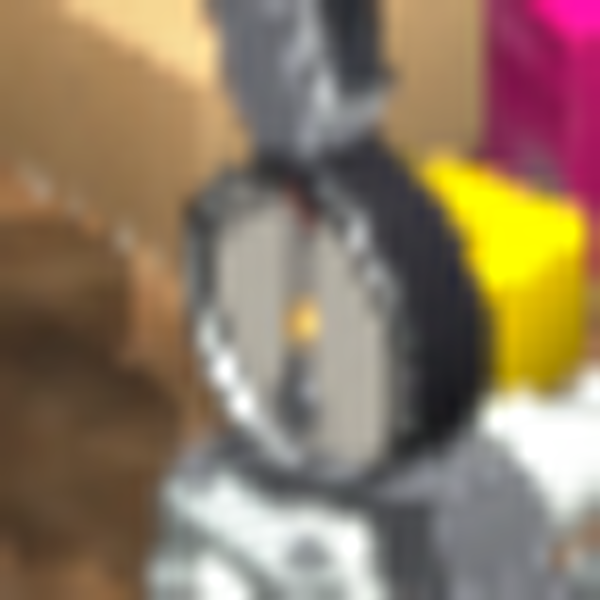

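The pointer now overlaps the red mark at the rim, at about (304,194) in full-picture pixels. I'll rock a little past it for a cross-check with the mark uncovered.

Emit:
carry_out:
  motion:
    - [[-0.344,0,0],[0,-0.087,0.001],-1]
    - [[-0.688,0,0],[0,-0.174,0.005],-1]
    - [[-1.03,0,0],[0,-0.26,0.012],-1]
    - [[-1.375,0,0],[0,-0.346,0.021],-1]
    - [[-1.375,0,0],[0,-0.346,0.021],-1]
    - [[-1.375,0,0],[0,-0.346,0.021],-1]

```text
time: 12.65
ee_pos: [0.5415, 0.0113, 0.191]
tool_rot: [[1.0, 0.014, 0.009], [0.017, -0.905, -0.425], [0.002, 0.425, -0.905]]
ft_force: [-4.3, 6.2, 16.6]
opening: 0.338
grip_force: 84.2
```

Run:
```python
from dial import *
im=np.mean([optics.camera("side").astype(float) for _ in range(4)],0).astype(np.uint8); cv2.imwrite("pics/s9.png",im)
s=get_state(); print(s['time'],s['ee_pos'],s['ft_force'],np.arctan2(-s['tool_rot'][2,1],-s['tool_rot'][2,2]))
measure(im,s['ee_pos'],s['tool_rot'],th=.32)
```

```text
12.85 [0.54149599 0.01121064 0.19099471] [-2.08247722  6.04421202 15.85313192] -0.4389069736459108
hub [302.68 200.43] [302.54 200.7 ] 250
(0.32, [302.0, 193.45], 97, 'ang', 0.32, 'rad', 0.0346)
```

Emit:
carry_out:
  motion:
    - [[0.344,0,0],[0,0.087,0.001],-1]
    - [[0.688,0,0],[0,0.174,0.005],-1]
    - [[0.688,0,0],[0,0.174,0.005],-1]
    - [[0.688,0,0],[0,0.174,0.005],-1]

```text
time: 13.25
ee_pos: [0.5416, 0.0046, 0.1939]
tool_rot: [[1.0, 0.014, 0.008], [0.016, -0.929, -0.369], [0.003, 0.37, -0.929]]
ft_force: [-4.3, 6.3, 15.2]
opening: 0.342
grip_force: 84.1
```

Run:
```python
from dial import *
im=np.mean([optics.camera("side").astype(float) for _ in range(4)],0).astype(np.uint8); cv2.imwrite("pics/s10.png",im)
s=get_state(); print(s['time'],s['ee_pos'],s['ft_force'],np.arctan2(-s['tool_rot'][2,1],-s['tool_rot'][2,2]))
measure(im,s['ee_pos'],s['tool_rot'],th=.32)
```

```text
13.45 [0.54157784 0.00467407 0.19384184] [-3.98097515  5.67673346 16.56009818] -0.3789330440667064
hub [303.23 200.47] [302.97 200.59] 239
(0.32, [303.0, 193.67], 12, 'ang', 0.37, 'rad', 0.0345)
```

The occlusion shows that pointer parallax biases this oblique view. I'll go back upright, lift, and turn the dial towards the side camera for a bias-free reading of the mark.

Emit:
carry_out:
  motion:
    - [[0.573,0,0],[0,0.145,0.004],-1]
    - [[1.146,0,0],[0,0.289,0.014],-1]
    - [[1.719,0,0],[0,0.432,0.032],-1]
    - [[2.292,0,0],[0,0.575,0.058],-1]
    - [[3.438,0,0],[0,0.855,0.129],-1]
    - [[4.343,0,0],[0,1.07,0.205],-1]
    - [[4.343,0,0],[0,1.07,0.205],-1]
    - [[4.343,0,0],[0,1.07,0.205],-1]

```text
time: 14.25
ee_pos: [0.5428, -0.0398, 0.2023]
tool_rot: [[1.0, 0.013, 0.003], [0.013, -1.0, -0.0], [0.003, 0.001, -1.0]]
ft_force: [-2.0, -0.8, 16.8]
opening: 0.338
grip_force: 84.1
```

Emit:
carry_out:
  motion:
    - [[0,0,0],[0,0,-0.2],-1]
    - [[0,0,0],[0,0,-0.5],-1]
    - [[0,0,0],[0,0,-1.2],-1]
    - [[0,0,0],[0,0,-2],-1]
    - [[0,0,-1],[0,0,-2],-1]
    - [[0,0,-2.5],[0,0,-2],-1]
    - [[0,0,-4],[0,0,-2],-1]
    - [[0,0,-5],[0,0,-2],-1]

```text
time: 15.05
ee_pos: [0.5414, -0.0388, 0.2815]
tool_rot: [[0.897, 0.442, 0.0], [0.442, -0.897, -0.001], [-0.0, 0.001, -1.0]]
ft_force: [-0.1, -0.2, -4.7]
opening: 0.343
grip_force: 81.3
```

Emit:
carry_out:
  motion:
    - [[0,0,-1.5],[0,0,0],-1]
    - [[0,0,-3],[0,0,0],-1]
    - [[0,0,-4.4],[0,0,0],-1]
    - [[0,0,-5],[0,0,0],-1]
    - [[0,0,-5],[0,0,0],-1]
    - [[0,0,-5],[0,0,0],-1]
    - [[0,0,-5],[0,0,0],-1]

```text
time: 15.75
ee_pos: [0.5415, -0.0389, 0.281]
tool_rot: [[0.632, 0.775, 0.0], [0.775, -0.632, -0.001], [-0.001, 0.001, -1.0]]
ft_force: [1.0, -0.4, -4.9]
opening: 0.337
grip_force: 81.3
```

```bash
cat >> dial.py <<'E'
def shot(tag):
    s=get_state(); im=np.mean([optics.camera("side").astype(float) for _ in range(3)],0).astype(np.uint8); cv2.imwrite(f"pics/{tag}.png",im)
    print(tag,s['time'],s['ee_pos'].round(4),s['tool_rot'].round(3).tolist())
    for t in (.25,.35): measure(im,s['ee_pos'],s['tool_rot'],th=t)
    return im,s
E
python3 - <<'E'
from dial import *
im,s=shot("s11")
R=s['tool_rot']; u,v=proj("side",s['ee_pos']-.0523*-R[:,2]-.012*R[:,0]).astype(int)
cv2.imwrite("pics/c11.png",cv2.resize(im[v-20:v+20,u-20:u+20],(600,600),interpolation=cv2.INTER_CUBIC)); print(u,v)
E
```

```text
s11 15.75 [ 0.5415 -0.0389  0.281 ] [[0.632, 0.775, 0.0], [0.775, -0.632, -0.001], [-0.001, 0.001, -1.0]]
hub [309.53 186.54] [309.85 187.19] 291
(0.25, [312.31, 180.01], 218, 'ang', 0.268, 'rad', 0.0354)
hub [309.53 186.54] [309.85 187.19] 291
(0.35, [312.31, 180.01], 218, 'ang', 0.268, 'rad', 0.0354)
309 186
```

View pics/c11.png

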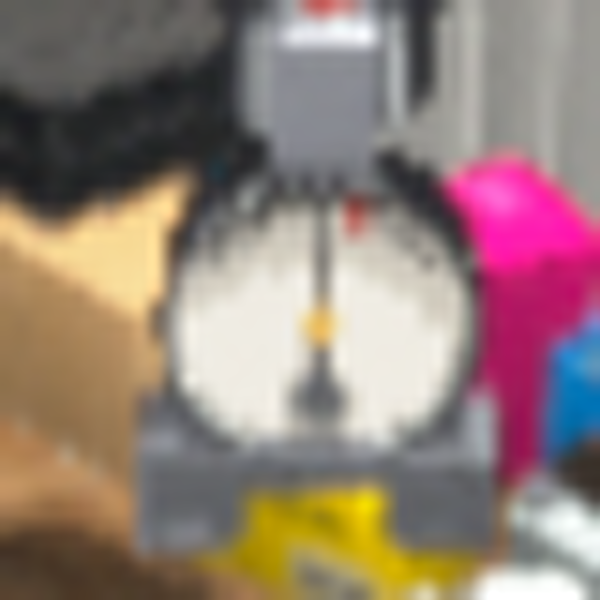

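Facing the camera, the pointer stands straight up at column 320 of the crop, and the red mark is clearly to its right at (357,215). The hub is at (320,325), which gives about 0.27 rad. Two shifted shots will average out pixel effects.

Emit:
carry_out:
  motion:
    - [[0,0,-0.3],[0,0.03,0.03],-1]
    - [[0,0,-0.3],[0,0.03,0.03],-1]
    - [[0,0,-0.3],[0,0.03,0.03],-1]

```text
time: 16.2
ee_pos: [0.5424, -0.0398, 0.2795]
tool_rot: [[0.61, 0.792, -0.0], [0.792, -0.61, -0.001], [-0.001, 0.0, -1.0]]
ft_force: [-0.6, 0.9, -5.2]
opening: 0.34
grip_force: 81.3
```

```bash
python3 -c "
from dial import *
shot('s12')"
```

```text
s12 16.2 [ 0.5424 -0.0398  0.2795] [[0.61, 0.792, -0.0], [0.792, -0.61, -0.001], [-0.001, 0.0, -1.0]]
hub [309.92 186.87] [310.14 187.32] 252
(0.25, [312.39, 180.41], 258, 'ang', 0.256, 'rad', 0.0339)
hub [309.92 186.87] [310.14 187.32] 252
(0.35, [312.39, 180.41], 258, 'ang', 0.256, 'rad', 0.0339)
```

Emit:
carry_out:
  motion:
    - [[0,0,0.5],[0,0.03,0.03],-1]
    - [[0,0,0.5],[0,0.03,0.03],-1]
    - [[0,0,0.5],[0,0.03,0.03],-1]

```text
time: 16.65
ee_pos: [0.5434, -0.0405, 0.2784]
tool_rot: [[0.643, 0.766, -0.0], [0.766, -0.643, -0.001], [-0.001, 0.001, -1.0]]
ft_force: [0.3, 0.3, -5.4]
opening: 0.338
grip_force: 81.3
```

```bash
python3 -c "
from dial import *
shot('s13')"
```

```text
s13 16.65 [ 0.5434 -0.0405  0.2784] [[0.643, 0.766, -0.0], [0.766, -0.643, -0.001], [-0.001, 0.001, -1.0]]
hub [310.05 187.09] [310.41 187.47] 304
(0.25, [312.53, 180.39], 230, 'ang', 0.233, 'rad', 0.0347)
hub [310.05 187.09] [310.41 187.47] 304
(0.35, [312.53, 180.39], 230, 'ang', 0.233, 'rad', 0.0347)
```

Emit:
carry_out:
  motion:
    - [[0,0,1.5],[0,-0.06,0],-1]
    - [[0,0,3],[0,-0.06,0],-1]
    - [[0,0,4.5],[0,-0.06,0],-1]
    - [[0,0,6],[0,-0.06,0],-1]
    - [[0,0,7.5],[0,-0.06,0],-1]
    - [[0,0,9],[0,-0.06,0],-1]
    - [[0,0,9.82],[0,-0.06,0],-1]
    - [[0,0,9.82],[0,-0.06,0],-1]

```text
time: 17.6
ee_pos: [0.5415, -0.0388, 0.2785]
tool_rot: [[1.0, 0.013, 0.0], [0.013, -1.0, -0.001], [0.0, 0.001, -1.0]]
ft_force: [-0.0, 0.7, -5.0]
opening: 0.344
grip_force: 81.3
```

Emit:
carry_out:
  motion:
    - [[0,0,0],[0,0,0.5],-1]
    - [[0,0,0],[0,0,1.1],-1]
    - [[0,0,0],[0,0,1.4],-1]
    - [[0,0,0],[0,0,1.55],-1]
    - [[0,0,0],[0,0,1.65],-1]
    - [[0,0,0],[0,0,1.65],-1]

```text
time: 18.2
ee_pos: [0.5417, -0.039, 0.2126]
tool_rot: [[1.0, 0.014, 0.0], [0.014, -1.0, -0.001], [0.0, 0.001, -1.0]]
ft_force: [-0.5, 0.4, -5.3]
opening: 0.343
grip_force: 81.1
```

Already in the slot with no contact force. I'm lowering it to the seat (commanded z about 0.2008).

Emit:
carry_out:
  motion:
    - [[0,0,0],[0,0,0.08],-1]
    - [[0,0,0],[0,0,0.15],-1]
    - [[0,0,0],[0,0,0.2],-1]
    - [[0,0,0],[0,0,0.25],-1]
    - [[0,0,0],[0,0,0.29],-1]
    - [[0,0,0],[0,0,0.29],-1]
    - [[0,0,0],[0,0,0.29],-1]

```text
time: 18.9
ee_pos: [0.5422, -0.039, 0.2024]
tool_rot: [[1.0, 0.014, 0.002], [0.014, -1.0, -0.001], [0.002, 0.001, -1.0]]
ft_force: [-5.7, -0.0, 19.9]
opening: 0.342
grip_force: 85.0
```

Emit:
carry_out:
  motion:
    - [[-0.573,0,0],[0,-0.145,0.004],-1]
    - [[-1.146,0,0],[0,-0.289,0.014],-1]
    - [[-1.719,0,0],[0,-0.432,0.032],-1]
    - [[-2.292,0,0],[0,-0.575,0.058],-1]
    - [[-2.7,0,0],[0,-0.675,0.08],-1]
    - [[-3.037,0,0],[0,-0.758,0.101],-1]
    - [[-3.037,0,0],[0,-0.758,0.101],-1]
    - [[-3.037,0,0],[0,-0.758,0.101],-1]

```text
time: 19.7
ee_pos: [0.5417, -0.008, 0.1982]
tool_rot: [[1.0, 0.014, 0.006], [0.015, -0.965, -0.263], [0.002, 0.263, -0.965]]
ft_force: [-5.0, 3.1, 19.6]
opening: 0.342
grip_force: 84.7
```

Emit:
carry_out:
  motion:
    - [[0,0,0],[0,0,0],-1]
    - [[0,0,0],[0,0,0],-1]
    - [[0,0,0],[0,0,0],-1]
    - [[0,0,0],[0,0,0],-1]
    - [[0,0,0],[0,0,0],-1]
    - [[0,0,0],[0,0,0],-1]
    - [[0,0,0],[0,0,0],-1]
    - [[0,0,0],[0,0,0],-1]

```text
time: 20.5
ee_pos: [0.5417, -0.0081, 0.1982]
tool_rot: [[1.0, 0.013, 0.006], [0.014, -0.965, -0.263], [0.002, 0.263, -0.965]]
ft_force: [-5.1, 4.1, 19.4]
opening: 0.345
grip_force: 84.7
```

Emit:
carry_out:
  motion:
    - [[0,0,0],[0,0,0],-1]
    - [[0,0,0],[0,0,0],-1]
    - [[0,0,0],[0,0,0],-1]
    - [[0,0,0],[0,0,0],-1]
    - [[0,0,0],[0,0,0],-1]
    - [[0,0,0],[0,0,0],-1]
    - [[0,0,0],[0,0,0],-1]
    - [[0,0,0],[0,0,0],-1]

```text
time: 21.3
ee_pos: [0.5417, -0.0081, 0.1982]
tool_rot: [[1.0, 0.013, 0.006], [0.014, -0.965, -0.263], [0.002, 0.263, -0.965]]
ft_force: [-6.2, 3.4, 18.7]
opening: 0.339
grip_force: 84.7
```

Run:
```python
from dial import *
im,s=shot("s14"); R=s['tool_rot']; print(np.arctan2(R[2,1],-R[2,2]),s['ft_force'],s['grip_force'])
# height of seat above the shaft axis (z .085, y of axis from the upright pose -.039)
c=s['ee_pos']+R[:,2]*.1043; print("seat",c,"radius",np.hypot(c[1]+.039,c[2]-.085))
```

```text
s14 21.3 [ 0.5417 -0.0081  0.1982] [[1.0, 0.013, 0.006], [0.014, -0.965, -0.263], [0.002, 0.263, -0.965]]
hub [304.28 200.7 ] [304.06 200.97] 260
(0.25, [304.86, 194.25], 44, 'ang', 0.397, 'rad', 0.0361)
hub [304.28 200.7 ] [304.06 200.97] 260
(0.35, [304.86, 194.25], 44, 'ang', 0.397, 'rad', 0.0361)
0.265723487748731 [-6.18857859  3.42880524 18.73346974] 84.6855354309082
seat [ 0.54228828 -0.03551785  0.09753225] radius 0.013007020104463907
```

Emit:
carry_out:
  motion:
    - [[-0.14,0,0],[0,-0.035,0],-1]
    - [[-0.14,0,0],[0,-0.035,0],-1]
    - [[-0.14,0,0],[0,-0.035,0],-1]
    - [[-0.14,0,0],[0,-0.035,0],-1]
    - [[-0.14,0,0],[0,-0.035,0],-1]
    - [[-0.14,0,0],[0,-0.035,0],-1]
    - [[-0.14,0,0],[0,-0.035,0],-1]
    - [[-0.14,0,0],[0,-0.035,0],-1]

```text
time: 22.25
ee_pos: [0.5417, -0.0068, 0.1978]
tool_rot: [[1.0, 0.013, 0.006], [0.014, -0.962, -0.274], [0.002, 0.274, -0.962]]
ft_force: [-5.7, 4.1, 18.8]
opening: 0.338
grip_force: 84.7
```

Emit:
carry_out:
  motion:
    - [[0,0,0],[0,0,0],-1]
    - [[0,0,0],[0,0,0],-1]
    - [[0,0,0],[0,0,0],-1]
    - [[0,0,0],[0,0,0],-1]
    - [[0,0,0],[0,0,0],-1]
    - [[0,0,0],[0,0,0],-1]
    - [[0,0,0],[0,0,0],-1]
    - [[0,0,0],[0,0,0],-1]

```text
time: 23.05
ee_pos: [0.5417, -0.0067, 0.1978]
tool_rot: [[1.0, 0.013, 0.006], [0.014, -0.962, -0.274], [0.002, 0.274, -0.962]]
ft_force: [-6.1, 4.6, 20.2]
opening: 0.34
grip_force: 84.7
```

```bash
python3 -c "
from station import job
print(job.job_done())"
```

```text
the job is handed in; nothing more can be done
None
```

The job is handed in with no verdict returned: the plunger is pushed down, the gauge is seated on the boss and still gripped, and it is held at a lean of about 0.277 rad; my readings of the red mark ran from 0.23 to 0.35 rad (the most direct view averaged 0.25) against the 0.06 rad tolerance, so the pointer being on the mark is likely but not certain.

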